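# Snap a storage box lid shut all round

## Robot

A 6-joint arm with a two-finger parallel gripper is mounted at the origin on a cart in front of the work surface, level with it; the furniture and walls round the work are solid. World frame = base frame: x ahead of the robot, y to its left, z up, the work surface at z = 0. Lengths are in m, angles in degrees, forces in N, time in s.
With the tool pointing down it reaches from about 0.4 to 0.825 m from the base axis. Payload 7 kg.
Tool frame: the origin (TCP) lies on the centre line of the jaws, within the pads' length; the fingertips stand 19 mm ahead of it and the grasp point (between the pads) is the TCP; z points along the fingers, y is the line along which they close (so a half turn about z gives the same grasp; the last joint's range is limited). The gripper opens to 88 mm and grips with 3 to 60 N. Pads are 19 mm wide; open, the fingers measure 130 mm over their backs; the gripper's body (78 mm by 193 mm) begins 47 mm behind the grasp point.
Start: joints at [-60.327, 20.546, 0.682, 0, -70.136, -16.507], TCP at [0.154, -0.657, 0.246] pointing down, gripper open.
Joint ranges: [-176.03, 176.03], [-82.01, 121.73], [-58.28, 71.71], [-173.87, 95.51], [-174.79, -0.11], [-173.66, 173.66]. Speed limits (degrees/s): [136.94, 136.94, 172.46, 180, 180, 180].

## Interface

Orientations are given as [roll, pitch, yaw] about the fixed x, y, z axes, in that order (R = Rz(yaw) Ry(pitch) Rx(roll)).
In Python, from plant import get_state, capture, close_job gives the robot as it stands.
- The arm moves only by the tool apply_moves, never from a script. Its argument "targets" is a list of rows, each a list of 7 numbers: the opening, from 0 (shut) to 1 (fully open), then the shift along the tool's x, y, z normalised to -1 to 1, where 1 is 1000 mm, then the turn, a rotation vector about the tool's x, y, z normalised to -1 to 1, where 1 is 90 degrees. In form: [[claw, tx, ty, tz, ax, ay, az], ...]. A call has 1 to 20 rows; each row shifts and turns the commanded pose from where the row before left it, along the tool's axes as they then stand; what a row does not reach is not made up. A row lasts 1/12 s, in which the tool goes at most 41.7 mm and 7.16 degrees, less where a joint would pass 70% of its speed; a pose out of reach is approached as far as the arm can. A call with a number of a shift or a turn outside -1 to 1 is refused whole. A call with a gripper value outside its range is refused whole. The fingers move at their own pace and stop on an object; "newtons" is the grip in N (left out, the last holds). Time passes only in rows, so rows that do not move let the fingers close. It gives the time, the measured TCP pose, the force, the opening and the grip force at its end, in the units of the state.
- get_state(): the state, without advancing time (a new reading comes with each control period).
- capture(name): name is "scene" or "top" or "wrist"; returns a dict with "frame" (384x512x3 uint8, red, green, blue), "range_z" (384x512 float32, m along the optical axis (not along the pixel's ray), 0 where there is no reading), "camera_matrix" (3x3 intrinsics, pixels), "T" (4x4, takes a point from camera to world coordinates). Camera axes: x right, y down, z forward; pixel columns grow to the right and rows downward; lengths in m; the calibration is good to about 2 mm. A picture is of the moment at which its call begins.
- close_job(): hands the job in; it is judged then, once.
The state is a dict: "time_s": time; "joints": joint angles; "qd": joint speeds; "joint_torque": joint torques, N m; "tcp_pos": TCP position; "eef_rot": TCP orientation; "contact_force": force on the tool from outside, world axes, zero at the start; "moment": the same for the moment, N m; "gripper_width": finger opening in m; "gripper_force": force on a finger pad.
Only numpy, scipy, OpenCV 4.12 (cv2) and the standard library are available. Lean on these libraries where they do the work, as an engineer would, in place of code of your own. Each camera call takes 0.05 s, during which the arm holds its last target. There are 200 camera calls.

## Task

The snap-fit lid of the grey storage box is not fastened all round: two to four of its rim's sides still stand up. Press down with the fingertips, side after side, until all four have snapped shut, flush with the corners; do not ram the lid, do not lift, tip or shove the box, or disturb the wood offcut, wrench and roll of tape lying round it.

Things in the scene. Friction and masses are not known exactly. Their poses are not given: they have to be found in the camera images.
- box: Grey plastic storage box with a white snap-fit lid, 130 mm (its x) by 170 mm (its y), about 1 kg, standing loose on the bench, turned up to 35 degrees either way. Origin: centre of its underside; z up; its -x side faces the robot.
- lid_middle (a point): Centre of the sunk, fixed middle of the lid, 62 mm above the bench. Round it runs the rim, 18 mm wide: four straight sections, one a side, between four fixed corner pieces (22 x 22 mm) whose tops are 70 mm above the bench. Top of a loose section: 78 mm, of a shut one: 70 mm, flush with the corners. Skirts and lugs overhang the box by up to 5 mm.
- rim_front (a joint): How far the lid's rim section on the long side nearest the robot (box -x) is pressed down, m: 0 = loose, 8 mm proud of the corners; 0.008 = shut, flush. It moves straight down as a whole. It resists with about 9 N at the top, then less; past 5 mm it snaps shut and stays, let go sooner it springs back. It always starts loose.
- rim_front_top (a point): Middle of the top face of that section (long side nearest the robot, box -x), 126 mm long and 18 mm wide; it moves with the section. The best place to press, straight down.
- rim_back (a joint): How far the lid's rim section on the long side farthest from the robot (box +x) is pressed down, m: 0 = loose, 8 mm proud of the corners; 0.008 = shut, flush. It moves straight down as a whole. It resists with about 9 N at the top, then less; past 5 mm it snaps shut and stays, let go sooner it springs back. It always starts loose.
- rim_back_top (a point): Middle of the top face of that section (long side farthest from the robot, box +x), 126 mm long and 18 mm wide; it moves with the section. The best place to press, straight down.
- rim_left (a joint): How far the lid's rim section on the short end on the robot's left (box +y) is pressed down, m: 0 = loose, 8 mm proud of the corners; 0.008 = shut, flush. It moves straight down as a whole. It resists with about 9 N at the top, then less; past 5 mm it snaps shut and stays, let go sooner it springs back. It starts either loose or already shut, as it happens.
- rim_left_top (a point): Middle of the top face of that section (short end on the robot's left, box +y), 86 mm long and 18 mm wide; it moves with the section. The best place to press, straight down.
- rim_right (a joint): How far the lid's rim section on the short end on the robot's right (box -y) is pressed down, m: 0 = loose, 8 mm proud of the corners; 0.008 = shut, flush. It moves straight down as a whole. It resists with about 9 N at the top, then less; past 5 mm it snaps shut and stays, let go sooner it springs back. It starts either loose or already shut, as it happens.
- rim_right_top (a point): Middle of the top face of that section (short end on the robot's right, box -y), 86 mm long and 18 mm wide; it moves with the section. The best place to press, straight down.
- offcut_pine: Bystander: sawn pine offcut, 42 x 90 x 30 mm, lying left of the box. Origin: centre of its underside.
- wrench_11: Bystander: small steel combination wrench, 26 x 164 x 11 mm, lying right of the box. Origin: centre of its underside.
- tape_2: Bystander: small roll of black tape, 58 mm across and 19 mm high, lying flat on the robot's side of the box. Origin: centre of its underside.
Not all that is in view belongs to the job. Of the things that look like the box, the largest one is meant.

How it is judged:
By the outcome, as a careful person would: the job done as asked, in the order asked, and still so for the second after the job is handed in, with the robot touching nothing.
It also fails if it takes over 48 s, if anything falls off the work surface, if the arm or the gripper's body presses on something with over 40 N, if the wrist force passes 120 N, or if a joint passes its speed limit or range.

## Working session

There is one attempt and no reset: what is moved stays moved. The work goes in short steps, Python scripts to look and compute and a tool call to move; the robot and the scene stay as the last step left them, time stands still between calls to the robot, and variables do not carry over. Pictures are saved under pics/ and viewed, at most 10 in all, crops included, and the job is handed in when it is done.

Besides the shell and the picture viewer there is one more tool, called after "Request:" in YAML: its name, and indented under it one key for each argument. apply_moves: Moves the arm, as the interface text tells. Scaled input: -1 to 1 covers 1000 mm each way for a shift and 90 degrees each way for a turn. Its arguments: {"type":"object","properties":{"targets":{"type":"array","items":{"type":"array","items":{"type":"number"}}},"newtons":{"type":"number"}},"required":["targets"]}

```bash
mkdir -p pics; python3 - <<'E'
from plant import *
import cv2,numpy as np
for n in("scene","top"):
    c=capture(n); cv2.imwrite(f"pics/{n}1.png",c["frame"][:,:,::-1]); np.savez(f"{n}1.npz",**c)
s=get_state(); print({k:np.round(v,3) for k,v in s.items()})
E
```

```text
{'time_s': np.float64(0.1), 'joints': array([-6.0326e+01,  2.0588e+01,  6.4000e-01, -1.8000e-02, -7.0134e+01,
       -1.6506e+01]), 'qd': array([ 0.103, -0.112,  0.077,  0.012,  0.034, -0.038]), 'joint_torque': array([-3.0000e-03, -5.8416e+01,  2.9375e+01,  7.0160e+00,  1.0000e-02,
       -0.0000e+00]), 'tcp_pos': array([ 0.154, -0.657,  0.245]), 'eef_rot': array([ 1.79916e+02, -8.00000e-03, -1.66838e+02]), 'contact_force': array([-0.199, -0.262,  0.437]), 'moment': array([ 0.012,  0.004, -0.026]), 'gripper_force': np.float64(0.0), 'gripper_width': np.float64(0.087)}
```

View pics/top1.png

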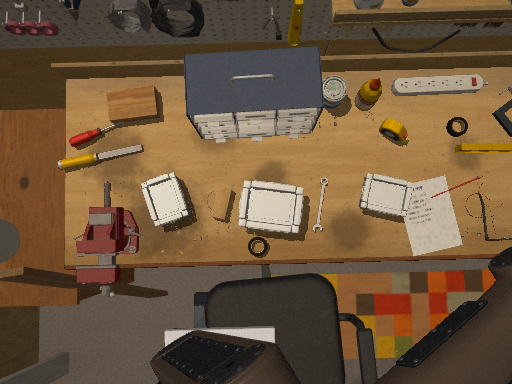

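View pics/scene1.png

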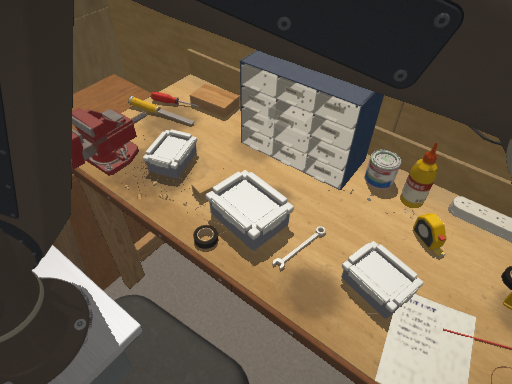

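The top view shows three lidded boxes, at (166,199), (271,207) and (386,196). The middle one at (271,207) looks largest, with the offcut on its left (223,204), the wrench on its right (320,205) and the tape in front (258,246). I'll measure all three and check with an enlarged crop.

```bash
cat > h.py <<'E'
import numpy as np,cv2
def cloud(c):
    z=c["range_z"].astype(float);K=c["camera_matrix"];v,u=np.indices(z.shape)
    P=np.stack([(u-K[0,2])/K[0,0]*z,(v-K[1,2])/K[1,1]*z,z],-1)@c["T"][:3,:3].T+c["T"][:3,3]
    P[z==0]=np.nan; return P
def sides(P,c,a):
    "height of each rim section for box centre c, yaw a (rad)"
    R=np.array([[np.cos(a),-np.sin(a)],[np.sin(a),np.cos(a)]])
    q=(P[...,:2]-c)@R; x,y,z=q[...,0],q[...,1],P[...,2]; o={}
    for n,m in dict(front=(abs(x+.056)<.006)&(abs(y)<.05),back=(abs(x-.056)<.006)&(abs(y)<.05),
      left=(abs(y-.076)<.006)&(abs(x)<.032),right=(abs(y+.076)<.006)&(abs(x)<.032),mid=(abs(x)<.035)&(abs(y)<.05)).items():
        o[n]=(m.sum(),np.round(np.nanpercentile(z[m],[10,50,90]),4) if m.any() else None)
    return o
E
python3 - <<'E'
from h import *
for n in("top","scene"):
    c=np.load(n+"1.npz");P=cloud(c)
    m=(P[...,2]>.055)&(P[...,2]<.09)&(P[...,0]<.75)
    k,l,st,ce=cv2.connectedComponentsWithStats(m.astype(np.uint8))
    for i in range(1,k):
        if st[i,4]<300: continue
        q=P[l==i]; r=cv2.minAreaRect((q[:,:2]*1000).astype(np.float32))
        print(n,ce[i].round(),st[i,4],np.round(r[0]),np.round(r[1]),round(r[2],1))
        w,h=r[1]; a=r[2] if w<h else r[2]-90   # short side = box x
        if abs(a)>90:a+=180
        print("  yaw",round(a,1),sides(P,np.array(r[0])/1000,np.radians(a)))
    if n=="top":
        low=(P[...,2]>.006)&(P[...,2]<.05)&(P[...,0]<.75)
        k,l,st,ce=cv2.connectedComponentsWithStats(low.astype(np.uint8))
        for i in range(1,k):
            if 30<st[i,4]<1500 and 150<ce[i][0]<400: print("low",ce[i].round(),st[i,4],np.nanmin(P[l==i],0).round(3),np.nanmax(P[l==i],0).round(3))
f=cv2.imread("pics/top1.png")[165:265,130:430]
cv2.imwrite("pics/crop1.png",cv2.resize(f,None,fx=2.6,fy=2.6,interpolation=cv2.INTER_CUBIC))
E
```

```text
top [271. 206.] 2919 [ 495. -158.] [179. 139.] 84.0
  yaw -6.0 {'front': (np.int64(159), array([0.074 , 0.0771, 0.0801])), 'back': (np.int64(154), array([0.0743, 0.0773, 0.0802])), 'left': (np.int64(99), array([0.0741, 0.0772, 0.0792])), 'right': (np.int64(96), array([0.0744, 0.0772, 0.0805])), 'mid': (np.int64(887), array([0.0593, 0.062 , 0.0655]))}
low [393. 133.] 196 [ 0.676 -0.563  0.006] [ 0.743 -0.483  0.05 ]
low [294. 134.] 123 [ 0.695 -0.287  0.01 ] [ 0.723 -0.179  0.05 ]
low [219. 138.] 127 [ 0.689 -0.066  0.007] [0.711 0.048 0.05 ]
low [386. 194.] 772 [ 0.473 -0.546  0.038] [ 0.578 -0.43   0.05 ]
low [164. 199.] 780 [0.469 0.087 0.037] [0.589 0.193 0.05 ]
low [323. 184.] 53 [ 0.531 -0.326  0.006] [ 0.581 -0.305  0.013]
low [362. 193.] 52 [ 0.488 -0.436  0.006] [ 0.576 -0.412  0.05 ]
low [221. 203.] 479 [ 0.464 -0.046  0.006] [0.561 0.019 0.037]
low [317. 226.] 42 [ 0.424 -0.303  0.006] [ 0.452 -0.279  0.013]
low [257. 246.] 191 [ 0.359 -0.142  0.012] [ 0.411 -0.09   0.026]
scene [106. 142.] 891 [440. 286.] [ 68. 263.] 83.8
  yaw 83.8 {'front': (np.int64(282), array([-0.7494
[... 1383 characters left out ...]
369. 284.] 374 [ 477. -473.] [99. 18.] 75.7
  yaw -14.3 {'front': (np.int64(271), array([-0.0014,  0.    ,  0.0017])), 'back': (np.int64(249), array([0.0465, 0.0483, 0.05  ])), 'left': (np.int64(143), array([-7.486e-01, -5.000e-04,  1.700e-03])), 'right': (np.int64(187), array([-0.0011,  0.0012,  0.0035])), 'mid': (np.int64(2139), array([-0.0007,  0.0282,  0.0592]))}
scene [ 35. 332.] 1173 [ 20. -52.] [135.  56.] 22.7
  yaw -67.3 {'front': (np.int64(0), None), 'back': (np.int64(535), array([-0.0008,  0.009 ,  0.014 ])), 'left': (np.int64(543), array([0.0127, 0.2212, 0.2754])), 'right': (np.int64(289), array([0.012 , 0.0141, 0.0306])), 'mid': (np.int64(5687), array([0.0242, 0.1194, 0.2219]))}
```

View pics/crop1.png

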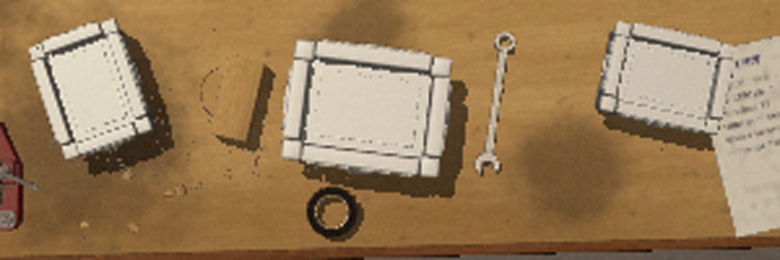

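Measured top sizes confirm it: only (271,207) reaches about 130 x 170 mm plus skirt, and its top is at 78 mm against under 60 mm for the other two. It also has the right neighbours. I'll move above it with the gripper shut.

Request:
apply_moves:
  targets:
    - [0,-0.0278,0.0255,0,0,0,0]
    - [0,-0.0278,0.0255,0,0,0,0]
    - [0,-0.0278,0.0255,0,0,0,0]
    - [0,-0.0278,0.0255,0,0,0,0]
    - [0,-0.0278,0.0255,0,0,0,0]
    - [0,-0.0278,0.0255,0,0,0,0]
    - [0,-0.0278,0.0255,0,0,0,0]
    - [0,-0.0278,0.0255,0,0,0,0]
    - [0,-0.0278,0.0255,0,0,0,0]
    - [0,-0.0278,0.0255,0,0,0,0]
    - [0,-0.0278,0.0255,0,0,0,0]
    - [0,-0.0278,0.0255,0,0,0,0]
    - [0,-0.0278,0.0255,0,0,0,0]
    - [0,-0.0278,0.0255,0,0,0,0]
    - [0,-0.0278,0.0255,0,0,0,0]
    - [0,-0.0278,0.0255,0,0,0,0]
    - [0,0,0,0,0,0,0.0533]
    - [0,0,0,0,0,0,0.0533]
    - [0,0,0,0,0,0,0.0533]
    - [0,0,0,0,0,0,0.0533]

```text
time_s: 1.77
tcp_pos: [0.4938, -0.1581, 0.2451]
eef_rot: [180.0, -0.1, 173.8]
contact_force: [-0.1, 0.8, 0.5]
gripper_width: 0.0008
gripper_force: 0.0
```

```bash
python3 - <<'E'
from plant import *
from h import *
c=capture("wrist"); cv2.imwrite("pics/w1.png",c["frame"][:,:,::-1]); np.savez("w1.npz",**c)
s=get_state(); print(s["tcp_pos"],s["eef_rot"],s["joints"],s["contact_force"],s["gripper_width"],c["T"].round(2))
P=cloud(c); m=(P[...,2]>.055)&(P[...,2]<.09)
k,l,st,ce=cv2.connectedComponentsWithStats(m.astype(np.uint8)); i=1+np.argmax(st[1:,4]); q=P[l==i]
r=cv2.minAreaRect((q[:,:2]*1000).astype(np.float32)); w,h=r[1]; a=r[2] if w<h else r[2]-90
print(r,st[i],a,sides(P,np.array(r[0])/1000,np.radians(a)))
E
```

```text
[ 0.49375468 -0.15827413  0.24517837] [ 1.79997086e+02 -4.72365847e-02  1.73436253e+02] [ 3.92826254e+00  5.77932272e+00 -1.88338280e+01 -1.26088131e-02
 -6.54327659e+01 -1.00486764e+02] [0.74815706 0.30564179 0.35775123] 0.0005434286210930961 [[ 0.11  0.95  0.28  0.42]
 [ 0.99 -0.1  -0.03 -0.15]
 [-0.    0.29 -0.96  0.38]
 [ 0.    0.    0.    1.  ]]
((493.5531311035156, -155.32565307617188), (174.25225830078125, 135.81919860839844), 82.00226593017578) [  179   114   160   120 16867] -7.997734069824219 {'front': (np.int64(1125), array([0.0767, 0.0777, 0.0786])), 'back': (np.int64(834), array([0.0555, 0.0772, 0.0784])), 'left': (np.int64(2807), array([0.0776, 0.2986, 0.3081])), 'right': (np.int64(2157), array([0.0775, 0.3035, 0.3092])), 'mid': (np.int64(49344), array([0.064 , 0.326 , 0.3372]))}
```

View pics/w1.png

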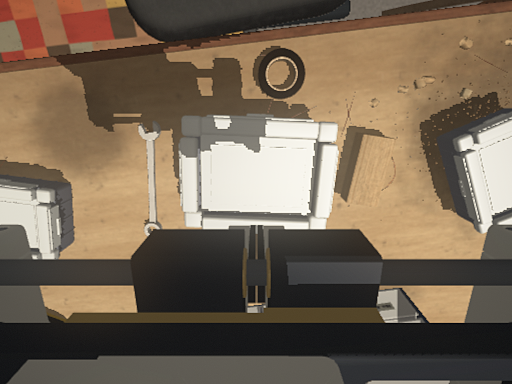

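The wrist view shows the lid from (182,118) to (338,230): all four sections read about 77.5 mm and stand above the corners, so all are loose. Pose is centre (0.494, -0.157), yaw about -6.6°, and the tool is already aligned with the long sides. I'll press the front first, gently.

Request:
apply_moves:
  targets:
    - [0,0.028,0.001,0,0,0,0]
    - [0,0.028,0.001,0,0,0,0]
    - [0,0,0,0.03,0,0,0]
    - [0,0,0,0.03,0,0,0]
    - [0,0,0,0.03,0,0,0]
    - [0,0,0,0.03,0,0,0]
    - [0,0,0,0.015,0,0,0]
    - [0,0,0,0,0,0,0]
    - [0,0,0,0.002,0,0,0]
    - [0,0,0,0.002,0,0,0]
    - [0,0,0,0.002,0,0,0]
    - [0,0,0,0.002,0,0,0]
    - [0,0,0,0.002,0,0,0]
    - [0,0,0,0.002,0,0,0]
    - [0,0,0,0.002,0,0,0]
    - [0,0,0,0,0,0,0]

```text
time_s: 3.15
tcp_pos: [0.4387, -0.1508, 0.0968]
eef_rot: [-180.0, 0.0, 174.0]
contact_force: [-3.5, 1.9, 8.5]
gripper_width: 0.0004
gripper_force: 4.0
```

Request:
apply_moves:
  targets:
    - [0,0,0,0.0015,0,0,0]
    - [0,0,0,0.0015,0,0,0]
    - [0,0,0,0.0015,0,0,0]
    - [0,0,0,0.0015,0,0,0]
    - [0,0,0,0,0,0,0]

```text
time_s: 3.57
tcp_pos: [0.4382, -0.1508, 0.0902]
eef_rot: [-180.0, -0.0, 174.0]
contact_force: [0.1, 0.5, -0.7]
gripper_width: 0.0002
gripper_force: 0.0
```

Request:
apply_moves:
  targets:
    - [0,0,0,-0.015,0,0,0]
    - [0,0,0,-0.015,0,0,0]
    - [0,-0.037,0,0,0,0,0]
    - [0,-0.038,0,0,0,0,0]
    - [0,-0.037,0,0,0,0,0]
    - [0,0,0,0,0,0,0]
    - [0,0,0,0.01,0,0,0]
    - [0,0,0,0.005,0,0,0]
    - [0,0,0,0.003,0,0,0]
    - [0,0,0,0.002,0,0,0]
    - [0,0,0,0.002,0,0,0]
    - [0,0,0,0.002,0,0,0]
    - [0,0,0,0.0015,0,0,0]
    - [0,0,0,0.0015,0,0,0]
    - [0,0,0,0.0015,0,0,0]
    - [0,0,0,0.0015,0,0,0]
    - [0,0,0,0,0,0,0]

```text
time_s: 4.98
tcp_pos: [0.5497, -0.1625, 0.0904]
eef_rot: [180.0, 0.0, 174.0]
contact_force: [0.5, 0.4, -0.0]
gripper_width: 0.0005
gripper_force: 0.0
```

Request:
apply_moves:
  targets:
    - [0,0,0,-0.03,0,0,0]
    - [0,0,0,-0.03,0,0,0]
    - [0,0.028,0,0,0,0,0]
    - [0,0.028,0,0,0,0,0]
    - [0,0,0,0,0,0,-0.077]
    - [0,0,0,0,0,0,-0.077]
    - [0,0,0,0,0,0,-0.077]
    - [0,0,0,0,0,0,-0.077]
    - [0,0,0,0,0,0,-0.077]
    - [0,0,0,0,0,0,-0.077]
    - [0,0,0,0,0,0,-0.077]
    - [0,0,0,0,0,0,-0.077]
    - [0,0,0,0,0,0,-0.077]
    - [0,0,0,0,0,0,-0.077]
    - [0,0,0,0,0,0,-0.077]
    - [0,0,0,0,0,0,-0.077]
    - [0,0,0,0,0,0,-0.077]
    - [0,-0.038,0,0,0,0,0]
    - [0,-0.038,0,0,0,0,0]
    - [0,0,0,0,0,0,0]

```text
time_s: 6.65
tcp_pos: [0.5031, -0.0773, 0.1509]
eef_rot: [-179.9, 0.0, -95.8]
contact_force: [-0.2, -0.3, -0.1]
gripper_width: 0.0005
gripper_force: 0.0
```

```bash
python3 - <<'E'
from plant import *
from h import *
s=get_state(); print(s["tcp_pos"],s["eef_rot"])
for n in("scene","wrist"):
    c=capture(n); cv2.imwrite(f"pics/{n}2.png",c["frame"][:,:,::-1])
    P=cloud(c); P[~((P[...,2]>.055)&(P[...,2]<.085)&(abs(P[...,0]-.494)<.11)&(abs(P[...,1]+.157)<.12))]=np.nan
    m=~np.isnan(P[...,2]); k,l,st,ce=cv2.connectedComponentsWithStats(m.astype(np.uint8)); i=1+np.argmax(st[1:,4])
    P[l!=i]=np.nan
    print(n,cv2.minAreaRect((P[l==i][:,:2]*1000).astype(np.float32)),sides(P,np.array([.494,-.157]),np.radians(-6.5)))
s=get_state(); print(s["tcp_pos"],s["eef_rot"])
E
```

```text
[ 0.5030786  -0.07727573  0.15088043] [-1.79904002e+02  4.70152839e-02 -9.57973151e+01]
scene ((491.6900634765625, -159.85067749023438), (177.2383575439453, 133.3574981689453), 81.97091674804688) {'front': (np.int64(181), array([0.0685, 0.0699, 0.0713])), 'back': (np.int64(157), array([0.0683, 0.0699, 0.0714])), 'left': (np.int64(127), array([0.0561, 0.0775, 0.0793])), 'right': (np.int64(115), array([0.0766, 0.0783, 0.0796])), 'mid': (np.int64(943), array([0.0615, 0.063 , 0.0644]))}
wrist ((496.24005126953125, -147.79287719726562), (158.47052001953125, 134.3977813720703), 81.3140640258789) {'front': (np.int64(2315), array([0.0687, 0.0696, 0.0706])), 'back': (np.int64(2363), array([0.0687, 0.0696, 0.0705])), 'left': (np.int64(1345), array([0.0565, 0.0776, 0.0784])), 'right': (np.int64(0), None), 'mid': (np.int64(12827), array([0.0618, 0.0627, 0.0636]))}
[ 0.50229202 -0.07978825  0.15067441] [-1.79972666e+02  1.07272496e-02 -9.57770112e+01]
```

View pics/scene2.png

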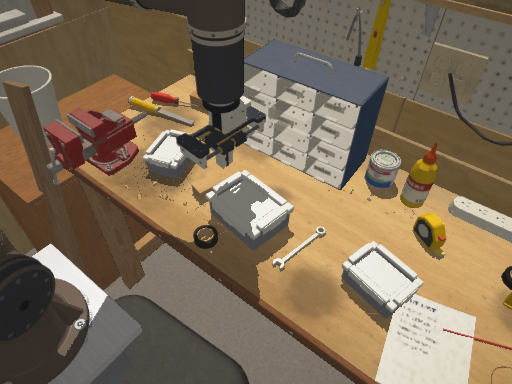

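The scene view shows the lid at (250,207): the front and back are now flush (70 mm), while left and right are still up (78 mm). Nothing has been disturbed. Next, the left side.

Request:
apply_moves:
  targets:
    - [0,0.002,0,0,0,0,0]
    - [0,0,0,0.02,0,0,0]
    - [0,0,0,0.02,0,0,0]
    - [0,0,0,0.005,0,0,0]
    - [0,0,0,0.003,0,0,0]
    - [0,0,0,0.002,0,0,0]
    - [0,0,0,0.002,0,0,0]
    - [0,0,0,0.002,0,0,0]
    - [0,0,0,0.0015,0,0,0]
    - [0,0,0,0.0015,0,0,0]
    - [0,0,0,0.0015,0,0,0]
    - [0,0,0,0.0015,0,0,0]
    - [0,0,0,0,0,0,0]

```text
time_s: 7.83
tcp_pos: [0.5018, -0.083, 0.0905]
eef_rot: [-180.0, 0.0, -95.9]
contact_force: [-0.4, 0.5, 0.2]
gripper_width: 0.0005
gripper_force: 0.0
```

Left gives no resistance now, so it has snapped. Next, right: 150 mm along tool +x.

Request:
apply_moves:
  targets:
    - [0,0,0,-0.015,0,0,0]
    - [0,0,0,-0.015,0,0,0]
    - [0,0.03,0,0,0,0,0]
    - [0,0.03,0,0,0,0,0]
    - [0,0.03,0,0,0,0,0]
    - [0,0.03,0,0,0,0,0]
    - [0,0.03,0,0,0,0,0]
    - [0,0,0,0,0,0,0]
    - [0,0,0,0.01,0,0,0]
    - [0,0,0,0.005,0,0,0]
    - [0,0,0,0.003,0,0,0]
    - [0,0,0,0.002,0,0,0]
    - [0,0,0,0.002,0,0,0]
    - [0,0,0,0.002,0,0,0]
    - [0,0,0,0.0015,0,0,0]
    - [0,0,0,0.0015,0,0,0]
    - [0,0,0,0.0015,0,0,0]
    - [0,0,0,0.0015,0,0,0]
    - [0,0,0,0,0,0,0]

```text
time_s: 9.42
tcp_pos: [0.4863, -0.232, 0.0903]
eef_rot: [180.0, -0.0, -95.9]
contact_force: [0.4, -0.3, 0.2]
gripper_width: 0.0006
gripper_force: 0.0
```

Request:
apply_moves:
  targets:
    - [0,0,0,-0.02,0,0,0]
    - [0,0,0,-0.03,0,0,0]
    - [0,0,0,-0.04,0,0,0]
    - [0,0,0,-0.04,0,0,0]
    - [0,0.04,0,0,0,0,0]
    - [0,0.04,0,0,0,0,0]
    - [0,0.04,0,0,0,0,0]
    - [0,0.04,0,0,0,0,0]
    - [0,0.04,0,0,0,0,0]
    - [0,0,0,0,0,0,0]

```text
time_s: 10.25
tcp_pos: [0.4643, -0.4367, 0.2195]
eef_rot: [179.9, -0.1, -96.2]
contact_force: [1.2, 0.5, 0.0]
gripper_width: 0.0005
gripper_force: 0.0
```

```bash
python3 - <<'E'
from plant import *
from h import *
for n in("scene","top"):
    c=capture(n); cv2.imwrite(f"pics/{n}3.png",c["frame"][:,:,::-1])
    P=cloud(c); P[~((P[...,2]>.055)&(P[...,2]<.085)&(abs(P[...,0]-.494)<.11)&(abs(P[...,1]+.157)<.12))]=np.nan
    print(n,cv2.minAreaRect((P[~np.isnan(P[...,2])][:,:2]*1000).astype(np.float32)),sides(P,np.array([.494,-.158]),np.radians(-6.5)))
E
```

```text
scene ((492.2876892089844, -158.70840454101562), (173.9263458251953, 133.0186767578125), 81.5204849243164) {'front': (np.int64(174), array([0.0684, 0.07  , 0.0715])), 'back': (np.int64(149), array([0.0683, 0.0699, 0.0715])), 'left': (np.int64(95), array([0.0684, 0.0698, 0.0715])), 'right': (np.int64(120), array([0.0685, 0.07  , 0.0714])), 'mid': (np.int64(946), array([0.0615, 0.0629, 0.0645]))}
top ((498.0563049316406, -141.76419067382812), (142.1989288330078, 134.20394897460938), 81.181884765625) {'front': (np.int64(98), array([0.0662, 0.0689, 0.0728])), 'back': (np.int64(153), array([0.0659, 0.0689, 0.0722])), 'left': (np.int64(97), array([0.0657, 0.0694, 0.0722])), 'right': (np.int64(0), None), 'mid': (np.int64(749), array([0.059 , 0.0621, 0.0651]))}
```

View pics/scene3.png

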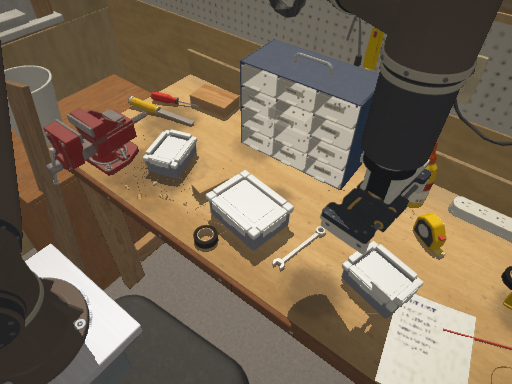

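The scene view shows the lid at (250,207) flat all round: all four sides are at 70 mm. The box, offcut, wrench and tape are where they were, and the gripper is clear at (365,215).

```bash
python3 -c "from plant import *; print(close_job())"
```

```text
the job is handed in; nothing more can be done
None
```

All four sides of the grey box's lid have snapped shut, measured flush at 70 mm; the box and the things round it look unmoved, and the job was handed in at about 10 s.

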